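# Shift the pan to the large zone and take its surface temperature

### The arm

A 6-joint arm with a two-finger parallel gripper is mounted at the origin on the work surface. World frame = base frame: x ahead of the robot, y to its left, z up, the work surface at z = 0. Lengths are in m, angles in degrees, forces in N, time in s.
With the tool pointing down it reaches from about 0.325 to 0.875 m from the base axis. Payload 4.4 kg.
Tool frame: the origin (TCP) lies at the very end of the fingers, on their centre line; the grasp point (between the pads) lies 19 mm behind it; z points along the fingers, y is the direction in which the jaws open and shut (so a half turn about z gives the same grasp; the last joint's range is limited). The gripper opens to 85 mm and grips with 20 to 120 N. Pads are 22 mm wide; open, the fingers measure 114 mm over their backs; the gripper's body (76 mm by 85 mm) begins 54 mm behind the grasp point. The pads swing forward as they close: fully open they stand 13 mm farther back than shut.
Start: joints at [62.424, 11.837, 88.321, -0, 79.842, -8.623], TCP at [0.187, 0.544, 0.231] pointing down, gripper open.
Joint ranges: [-156.59, 156.59], [-49.26, 127.26], [12.9, 141.05], [-63.56, 243.56], [4.71, 150.69], [-161.64, 161.64]. Speed limits (degrees/s): [159.86, 159.86, 180, 180, 180, 180].

### API

Orientations are given as [roll, pitch, yaw] about the fixed x, y, z axes, in that order (R = Rz(yaw) Ry(pitch) Rx(roll)).
In Python, from bench import arm, optics, job, status gives the robot as it stands. Calls block until the motion is done:
- arm.movep(position, orientation): joint-space move of the TCP to a pose.
- arm.movel(position, rotation=None, rate=0.15, threshold=None): straight line of the TCP; rotation=None keeps the orientation; rate is the mean speed in m/s. With threshold (N) it stops when the force on the tool has changed by that much, and returns True; else False.
- arm.movej(angles): joint-space move.
- arm.set_gripper(opening, f_grip=None): finger opening in m; f_grip is the grip in N (None keeps the last); returns when the fingers have stopped.
- arm.hold(seconds).
- arm.inverse_kinematics(position, orientation): joint angles nearest the present ones, or None.
- optics.camera(name): name is "side" or "top" or "wrist"; returns the picture (420x560x3 uint8, red, green, blue); there is no depth.
- optics.camera_model(name): a dict with "fx", "fy", "cx", "cy" (pixels), "R" (3x3) and "t" (3): a world point X has camera coordinates R X + t; the wrist camera has in their place "hand_eye" (4x4, takes a point from camera to tool coordinates, whose origin is the TCP and whose axes are the flange's). Camera axes: x right, y down, z forward; pixel columns grow to the right and rows downward; lengths in m; the calibration is good to about 2 mm. A picture is of the moment at which its call begins: read the wrist's pose just before it. camera_model takes no time and is no camera call.
A pose or a line that the arm cannot do raises arm.IKError and nothing moves.
- job.hand_in(): hands the job in, once; it reports no verdict.
Readings, each from a call of its own:
- status.read_t(): time.
- status.read_q(): joint angles.
- status.read_joint_velocities(): joint speeds.
- status.read_tau(): joint torques, N m.
- status.read_ee_pos(): TCP position.
- status.read_ee_rot(): TCP orientation.
- status.read_ft_force(): force on the tool from outside, world axes, zero at the start.
- status.read_torque(): the same for the moment, N m.
- status.read_grip_width(): finger opening in m.
Only numpy, scipy, OpenCV 4.12 (cv2) and the standard library are available. Lean on these libraries where they do the work, as an engineer would, in place of code of your own. Each camera call takes 0.05 s, during which the arm holds its last target.

### The job

Slide the frying pan across the hob from the small cooking zone to the large one, keeping it down on the glass all the way, until its base stands wholly inside the large ring, and let go of its handle. Then draw the contact thermometer out of its stand and hold it upright over the pan with its tip inside the small ring engraved in the middle of the pan floor, pushing down so lightly that the sprung tip goes in about half-way. Finish while still holding it there for the reading, and leave the other things on the sill where they are.

Things in the scene. Friction and masses are not known exactly. Their poses are not given: they have to be found in the camera images.
- hob: portable double hob, fixed: white case, black glass top, 300 (x) by 540 (y) by 60 mm high; origin at the centre of its underside on the sill, so the level glass top is at z = 60 mm; two control knobs stick out 16 mm from its front (-x) face. The two zones lie side by side, 250 mm apart along its y axis; the large one is on either side
- zone_large: the large cooking zone: a thin printed ring 190 mm across, flat on the glass; origin at its centre, on the glass top
- zone_small: the small cooking zone: a thin printed ring 145 mm across, flat on the glass; origin at its centre, on the glass top. The pan starts on it
- pan_mark (a point): centre of the marked spot: the middle of the pan's floor, on the floor's upper face, 5 mm above the underside; a dark ring 36 mm across is engraved round it. The steel pan is loose, about 0.7 kg, base 144 mm across, 200 mm across the rim, 42 mm high; z axis up, its handle points along its own -x axis
- pan_handle (a point): place to grip on the pan's handle, 150 mm from the pan's centre along its -x axis, on the handle's centre line, 50 mm above the pan's underside. The black handle is a level bar 24 mm wide (y) and 15 mm thick, reaching from 112 to 262 mm from the pan's centre
- probe_grip (a point): place to grip on the contact thermometer's grey handle: on its axis, 140 mm above its tip's face (tip out), 40 mm below the handle's top. The handle is an upright flat-sided bar, 28 mm along its x, 22 mm along its y, 94 mm long; below it a 32 mm collar, then a 9 mm steel shaft ending in the sprung tip; 180 mm long in all, about 0.1 kg; z axis points up from the tip to the handle
- tip_face (a point): centre of the flat lower face of the thermometer's copper sprung tip, a disc 12 mm across; it moves with the tip
- probe_tip (a joint): how far the sprung tip is pushed into the shaft, m: 0 fully out, 0.010 fully in; the spring gives 0.6 N per mm (3 N half-way)
- probe_stand: steel stand, fixed: round foot 86 mm across, upright tube 34 mm across and 100 mm high, bore 21 mm, open at the top; origin at the centre of its underside. The thermometer hangs upright in it by its collar, its tip 20 mm above the sill; it must rise 85 mm to be clear of the tube
- vial: bystander, loose: tall frosted vial with a metal cap, 40 mm across, 152 mm high, standing; origin at the centre of its underside
- pill_case: bystander, loose: folded plastic pill case, 65 by 110 by 25 mm; origin at the centre of its underside
- stopper: bystander, loose: glass carafe stopper, 44 mm across, 64 mm high, standing; origin at the centre of its underside
- bowl: bystander, loose: melamine bowl, 140 mm across, 58 mm high; origin at the centre of its underside
- timer: bystander, loose: chrome bell timer, 66 mm across, 62 mm high; origin at the centre of its underside
- pepper_mill: bystander, loose: wooden pepper mill, 56 mm across, 132 mm high, standing; origin at the centre of its underside
Things that resemble listed ones, but are neither listed nor needed, are in the scene too. Leave any red look-alike of the part that bears probe_grip alone.

How it is judged (in metres and radians):
On the way, in this order (a step that is already met when the one before it is completed fails the run):
1. the pan has been slid onto the large zone and let go (horizontal distance between pan_mark and zone_large below 0.023 m and contact force between each of the arm, the fingers and pan below 0.2 N and linear speed of pan below 0.01 m/s), for 0.2 s.
2. the thermometer is drawn clear of its stand (z of tip_face in the frame of probe_stand above 0.105 m and contact force between the fingers and probe above 1 N), for 0.1 s.
At the end, for the whole second after the job is handed in: Pan flat on the glass, base inside the large ring (centres within 23 mm). The gripper still holds the thermometer: upright within 0.12 rad, at rest, tip on the pan floor within 14 mm of the mark's centre, sprung tip 2 to 8 mm in (0.8 to 6 N), touching neither stand nor hob (horizontal distance between pan_mark and zone_large below 0.023 m and z of pan_mark in the frame of hob below 0.069 m and angle between pan_mark's own z axis and vertical below 0.04 rad and horizontal distance between tip_face and pan_mark below 0.014 m and z of tip_face in the frame of pan_mark below 0.004 m and angle between probe_grip's own z axis and vertical below 0.12 rad and value of joint probe_tip between 0.002 and 0.008 m and contact force between probe and pan between 0.8 and 6 N and contact force between the fingers and probe above 1 N and contact force between probe and probe_stand below 0.1 N and contact force between probe and hob below 0.1 N and contact force between the fingers and pan below 0.2 N and linear speed of probe below 0.01 m/s); the arm keeps its last pose, push and grip.
It fails at once if the pan is lifted off the glass (6 mm) (z of pan_mark in the frame of hob above 0.071 m).
It fails at once if the pan is tipped (0.1 rad) (angle between pan_mark's own z axis and vertical above 0.1 rad).
It fails at once if the thermometer is rammed against the pan (over 12 N) (contact force between probe and pan above 12 N).
It fails at once if a bystander is moved more than 20 mm (distance of any of vial, pill_case, stopper, bowl, timer, pepper_mill from where it was at the start of the episode above 0.02 m).
It also fails if it takes over 64 s, if anything falls off the work surface, if the arm or the gripper's body presses on something with over 40 N, if the wrist force passes 120 N, or if a joint passes its speed limit or range.

## Working session

There is one attempt and no reset: what is moved stays moved. The work goes in short steps, each a Python script; the robot and the scene stay as the last script left them, time stands still between calls to the robot, and variables do not carry over. Pictures are saved under pics/ and viewed, and the job is handed in when it is done.

```bash
mkdir -p pics; ls
python3 - <<'E'
from bench import arm, optics, job, status
import cv2
for n in ["side","top","wrist"]:
    im=optics.camera(n); cv2.imwrite(f"pics/{n}0.png",im[:,:,::-1])
    m=optics.camera_model(n); print(n,{k:(v.tolist() if hasattr(v,'tolist') else v) for k,v in m.items()})
print(status.read_t(),status.read_ee_pos(),status.read_ee_rot())
E
```

```text
pics
side {'fx': 452.9910901003969, 'fy': 452.9910901003969, 'cx': 279.294571025863, 'cy': 210.6055986993534, 'R': [[0.7893497726257173, -0.6139243854004115, 0.0048770345965240365], [-0.4318042281542301, -0.5608017404062646, -0.7064322448086823], [0.43643103121095556, 0.555516207655575, -0.707763871660676]], 't': [-0.3721255615224842, 0.29044109781409744, 1.152074897588066]}
top {'fx': 452.43639175086065, 'fy': 452.43639175086065, 'cx': 283.3153125726785, 'cy': 204.06668577793062, 'R': [[-0.0017024691809120036, -0.9999482933083925, -0.010025582692352469], [-0.9968037612287725, 0.0024976996461350894, -0.07985000373606586], [0.0798709158508908, 0.00985759636579067, -0.9967564720607683]], 't': [0.014949455411314897, 0.47389532370377574, 1.5764918591695807]}
wrist {'fx': 360.89269513398943, 'fy': 360.89269513398943, 'cx': 280.08591599843464, 'cy': 211.06763590550707, 'hand_eye': [[-0.0006385119238154596, -0.9482346823890883, -0.3175698024324527, 0.0801694291185485], [0.9999997895875241, -0.0006418448436971951, -9.412811838289656e-05, -0.0006329662131014935], [-0.00011457499376646452, -0.31756979571373045, 0.9482348926942675, -0.1427595918840196], [0.0, 0.0, 0.0, 1.0]]}
0.15 [0.18646995 0.54327263 0.2303388 ] [-1.79892710e+02 -1.64803105e-02  1.61045892e+02]
```

View pics/side0.png

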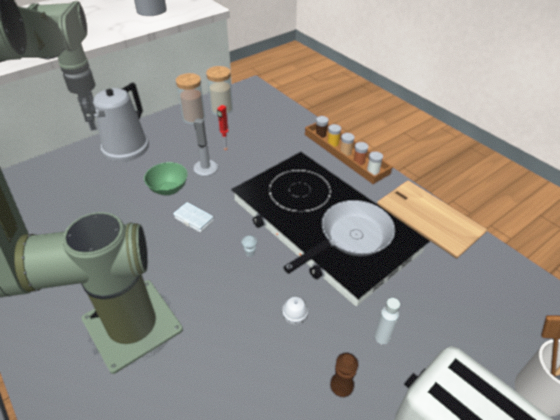

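View pics/top0.png

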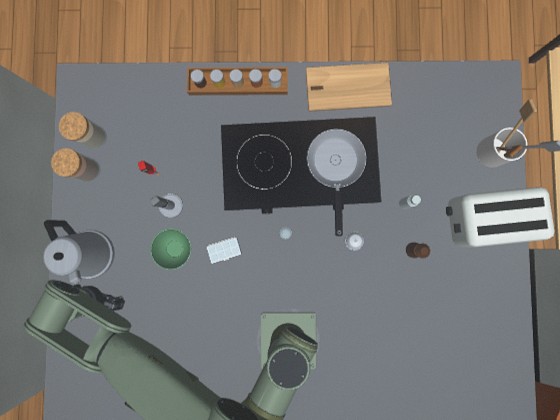

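View pics/wrist0.png

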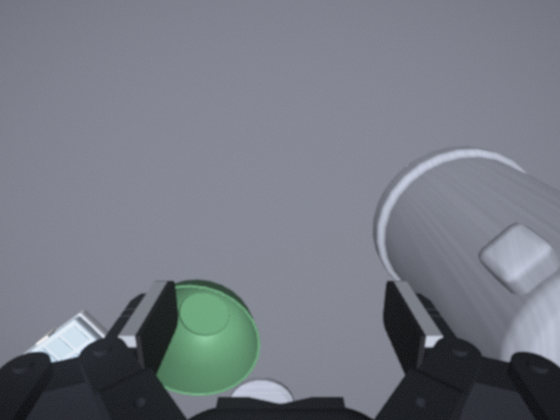

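```bash
cat > h.py <<'E'
import numpy as np, cv2
from bench import arm, optics, job, status
from scipy.spatial.transform import Rotation as Ro
def ray(n,u,v):
    m=optics.camera_model(n); R=np.array(m['R']);t=np.array(m['t'])
    d=R.T@np.array([(u-m['cx'])/m['fx'],(v-m['cy'])/m['fy'],1]); return -R.T@t,d
def onz(n,u,v,z):
    o,d=ray(n,u,v); return o+d*(z-o[2])/d[2]
def proj(n,X):
    m=optics.camera_model(n); c=np.array(m['R'])@np.array(X)+np.array(m['t'])
    return np.array([m['fx']*c[0]/c[2]+m['cx'],m['fy']*c[1]/c[2]+m['cy']])
def wpose():
    return np.array(status.read_ee_pos()),Ro.from_euler('xyz',status.read_ee_rot(),degrees=True).as_matrix()
def wray(p,R,u,v):
    m=optics.camera_model('wrist');H=np.array(m['hand_eye'])
    d=np.array([(u-m['cx'])/m['fx'],(v-m['cy'])/m['fy'],1])
    return R@H[:3,3]+p, R@(H[:3,:3]@d)
def wonz(p,R,u,v,z):
    o,d=wray(p,R,u,v); return o+d*(z-o[2])/d[2]
def wproj(p,R,X):
    m=optics.camera_model('wrist');H=np.array(m['hand_eye'])
    c=H[:3,:3].T@(R.T@(np.array(X)-p)-H[:3,3])
    return np.array([m['fx']*c[0]/c[2]+m['cx'],m['fy']*c[1]/c[2]+m['cy']])
def crop(im,x0,y0,x1,y1,s,fn):
    cv2.imwrite(fn,cv2.resize(im[y0:y1,x0:x1,::-1],None,fx=s,fy=s,interpolation=cv2.INTER_CUBIC))
E
python3 - <<'E'
import cv2
from h import *
t=cv2.imread('pics/top0.png')[:,:,::-1]; s=cv2.imread('pics/side0.png')[:,:,::-1]
crop(t,215,110,390,250,4.5,'pics/c1.png')
crop(t,130,150,190,225,8,'pics/c2.png')
crop(s,170,90,250,190,6,'pics/c3.png')
E
```

```text
(no output)
```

View pics/c1.png

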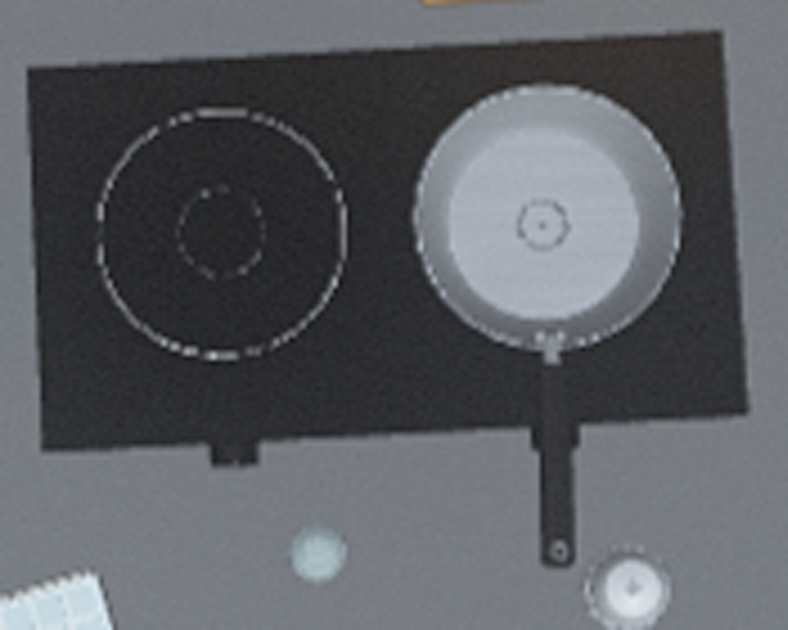

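View pics/c2.png

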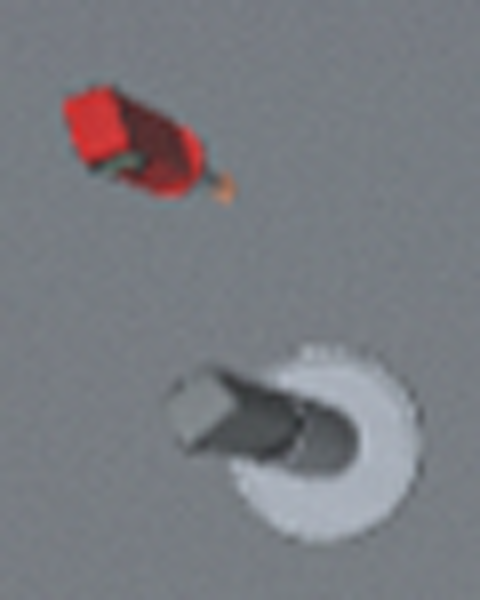

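View pics/c3.png

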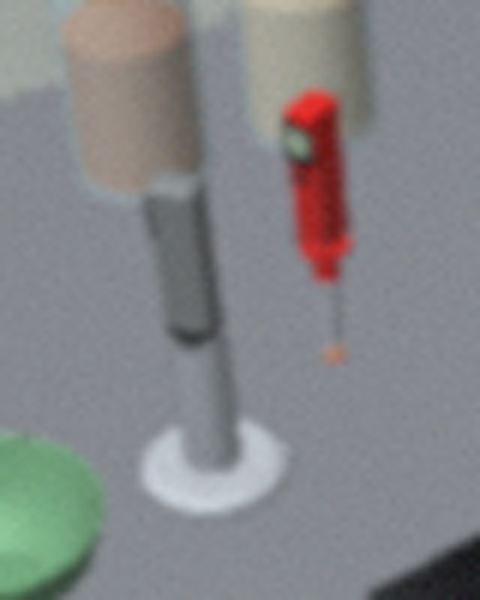

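Run:
```python
from h import *
f=lambda x,y:(215+(x+.5)/4.5-.5,110+(y+.5)/4.5-.5)
g=lambda x,y:(130+(x+.5)/8-.5,150+(y+.5)/8-.5)
zl=onz('top',*f(222.5,233.5),.06); pm=onz('top',*f(543,225),.065); he=onz('top',*f(557.5,566),.117)
print('zl',zl,'pm',pm,'hend',he,np.linalg.norm((zl-pm)[:2]),np.linalg.norm((he-pm)[:2]))
for n,p in dict(tl=(27,68),tr=(722,31),br=(747,410),bl=(43,450)).items(): print(n,onz('top',*f(*p),.06))
print('stopper',onz('top',*f(320,552),.06),'timer',onz('top',*f(632,587),.06))
print('probe top',onz('top',*g(202,408),.2),'foot',onz('top',*g(328,445),.004))
print('red',onz('top',*g(98,128),.2), 'bowl',onz('top',171,249,.058),'pill',onz('top',224,250,.025))
```

```text
zl [0.61869987 0.0799997  0.06      ] pm [ 0.62355374 -0.16592404  0.065     ] hend [ 0.36233507 -0.1682405   0.117     ] 0.2459716417465327 0.26122894439709776
tl [0.74895251 0.23189325 0.06      ]
tr [ 0.77577272 -0.30647756  0.06      ]
br [ 0.48131523 -0.32023759  0.06      ]
bl [0.45203579 0.21687102 0.06      ]
stopper [0.37387661 0.00548394 0.06      ] timer [ 0.34696925 -0.23078052  0.06      ]
probe top [0.47145867 0.41516172 0.2       ] foot [0.47212595 0.41643561 0.004     ]
red [0.58247699 0.4586517  0.2       ] bowl [0.31753843 0.39812375 0.058     ] pill [0.3131692  0.22115648 0.025     ]
```

Run:
```python
from h import *
arm.movel([0.187,0.544,0.32],rate=0.2)
arm.movep([0.4736,-0.167,0.24],[180,0,0.5])
p,R=wpose(); im=optics.camera('wrist'); cv2.imwrite('pics/w1.png',im[:,:,::-1])
print(status.read_t(),p,status.read_ee_rot(),status.read_q())
for X in [(.6236,-.1659,.065),(.4736,-.1672,.1175),(.3623,-.1682,.1175)]: print(wproj(p,R,X))
```

```text
3.5083 [ 0.47392278 -0.16634866  0.24011244] [-1.79997164e+02 -1.38494599e-02  5.79183863e-01] [-2.92301381e+01  2.48519271e+00  9.77251174e+01  9.49646258e-03
  7.97790830e+01  6.01889935e+01]
[280.03961829  -0.35882934]
[279.88626136 204.19135455]
[279.85946391 326.53855541]
```

View pics/w1.png

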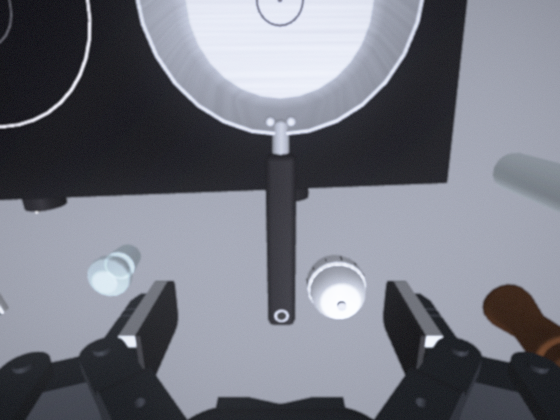

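The wrist view shows the handle centred at column 281, its end at (281,322), and the mark at (280,0). All of these match the top-camera estimates, so I'll grip the handle and slide the pan.

Run:
```python
from h import *
print(arm.movel([0.4736,-0.167,0.091],rate=0.12,threshold=12), status.read_ft_force())
arm.set_gripper(0.015,f_grip=50)
print(status.read_grip_width(),status.read_ee_pos(),status.read_ft_force())
p=np.array(status.read_ee_pos()); 
arm.movel([p[0]-0.0024,p[1]+0.123,0.091],rate=0.08)
print(status.read_ft_force(),status.read_ee_pos(),status.read_t())
im=optics.camera('top'); crop(im,215,110,390,250,4.5,'pics/t2.png')
im=optics.camera('side'); crop(im,220,130,440,300,3.5,'pics/s2.png')
```

```text
False [-0.06185413 -0.25711051 -0.00839203]
0.022980363306603566 [ 0.47367333 -0.16686999  0.09135516] [-0.35743054  1.47714595  3.048851  ]
[ 0.26661782 -4.22119681  1.15775007] [ 0.47216817 -0.04507146  0.09133186] 7.175
```

View pics/t2.png

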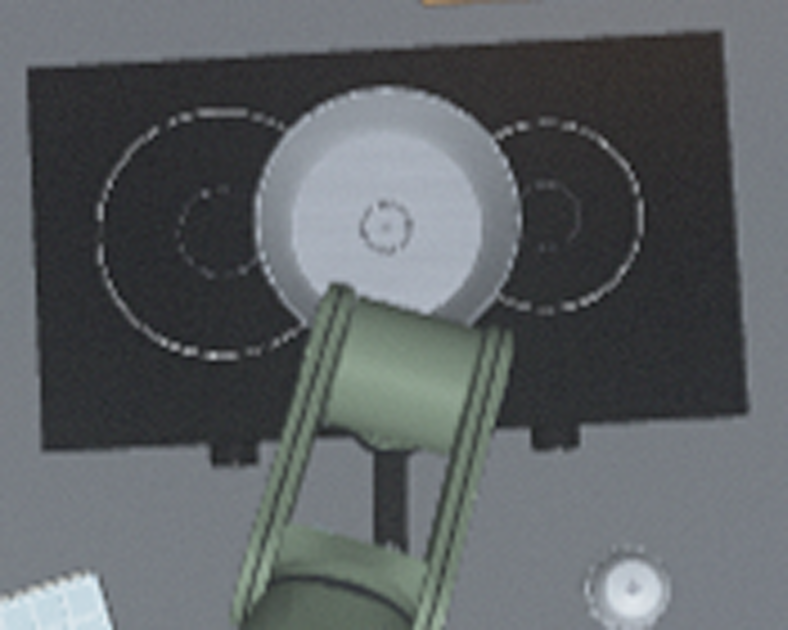

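View pics/s2.png

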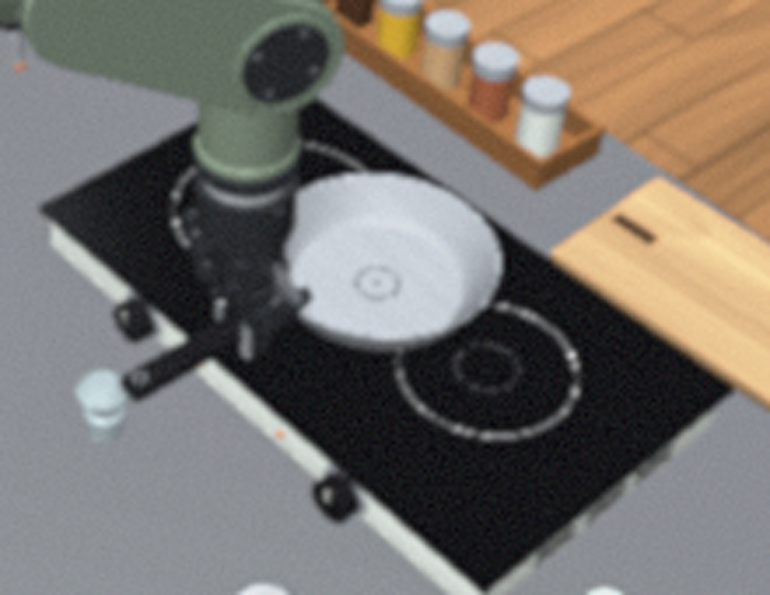

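The pan follows; its mark is at crop (386,228), heading for the ring centre at (222,233).

Run:
```python
from h import *
f=lambda x,y:(215+(x+.5)/4.5-.5,110+(y+.5)/4.5-.5)
zl=onz('top',*f(222.5,233.5),.06); pm=onz('top',*f(386,228),.065); d=(zl-pm)[:2]; print(pm,d)
p=np.array(status.read_ee_pos())
arm.movel([p[0]+d[0],p[1]+d[1],0.091],rate=0.08)
print(status.read_ft_force(),status.read_ee_pos(),status.read_t())
im=optics.camera('top'); crop(im,215,110,390,250,4.5,'pics/t3.png')
```

```text
[ 0.62164956 -0.0456667   0.065     ] [-0.00294969  0.1256664 ]
[-0.02427471 -5.3112019   2.33563339] [0.46982543 0.07956732 0.09128624] 8.9833
```

View pics/t3.png

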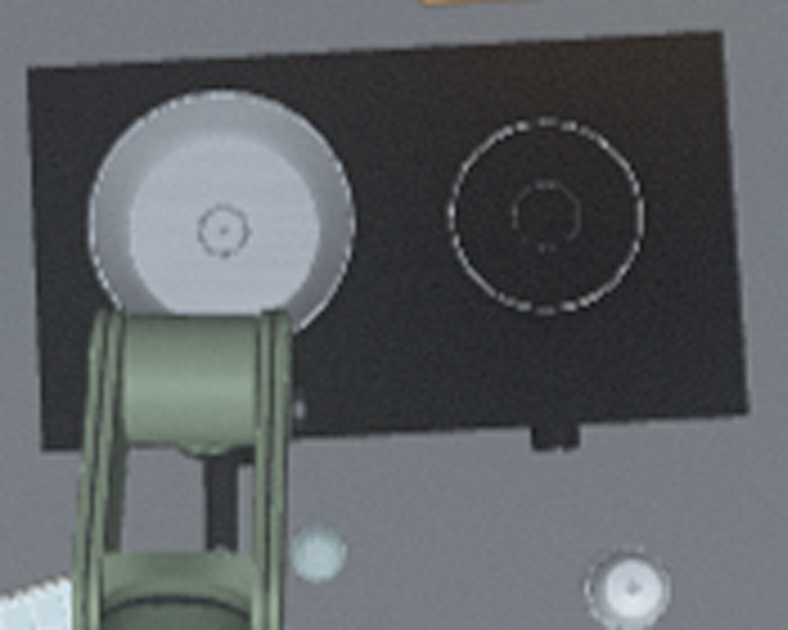

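Mark now at crop (223,231), on the ring centre (222,233). I'll let go and go to look at the probe.

Run:
```python
from h import *
arm.set_gripper(0.085); arm.hold(0.1)
p=np.array(status.read_ee_pos()); arm.movel([p[0],p[1],0.34],rate=0.2); arm.hold(0.3)
arm.movep([0.40,0.415,0.36],[180,0,0])
p,R=wpose(); im=optics.camera('wrist'); cv2.imwrite('pics/w4.png',im[:,:,::-1]); np.savez('w4.npz',p=p,R=R)
print(status.read_t(),p,status.read_ft_force(),status.read_q())
print(wproj(p,R,[.4715,.4155,.2]),wproj(p,R,[.4715,.4155,.1]))
im=optics.camera('top'); crop(im,215,110,390,250,4.5,'pics/t4.png')
```

```text
12.7917 [0.40057805 0.41410433 0.35993899] [0.70698228 0.841841   0.45893924] [ 3.73352012e+01  8.15503865e+00  7.76309394e+01 -3.33647993e-02
  9.42208394e+01  1.27438009e+02]
[276.80167491 105.97547147] [277.54720471 102.14232205]
```

View pics/w4.png

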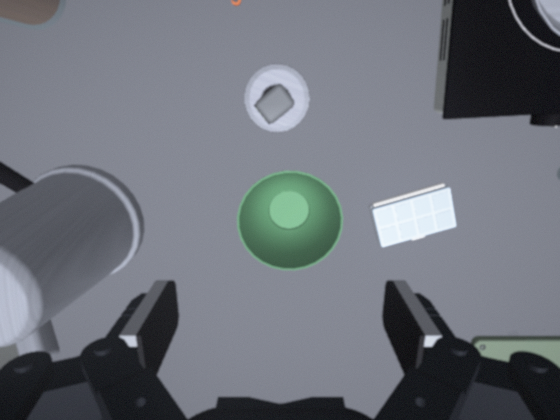

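View pics/t4.png

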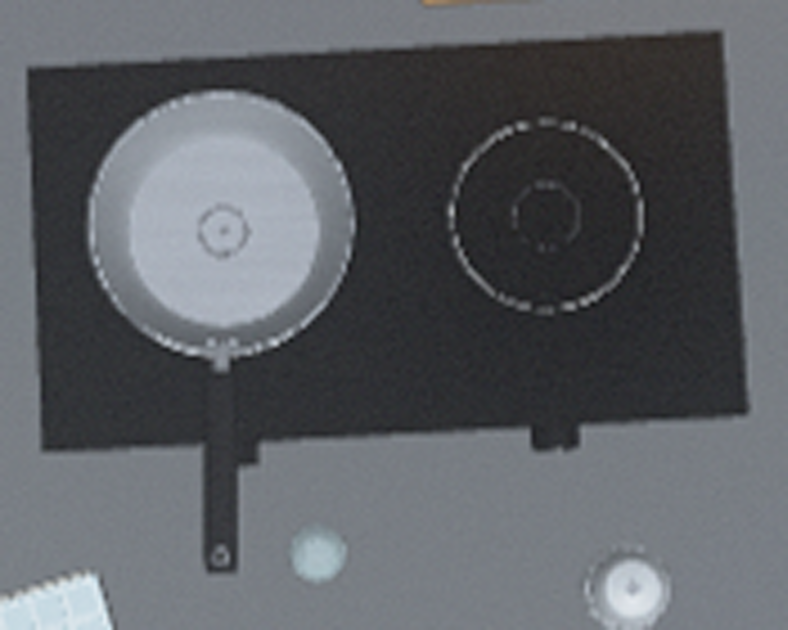

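Pan mark at (223,231), inside the ring and released. The grey probe shows at (274,103) in its bright round foot at (277,98), and the orange tip of the red look-alike shows at (236,0). The grey one in the stand fits the description. An enlarged crop will confirm it and give its yaw.

Run:
```python
import cv2
from h import *
im=cv2.imread('pics/w4.png')[:,:,::-1]; crop(im,235,60,315,140,7.5,'pics/w4c.png')
```

```text
(no output)
```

View pics/w4c.png

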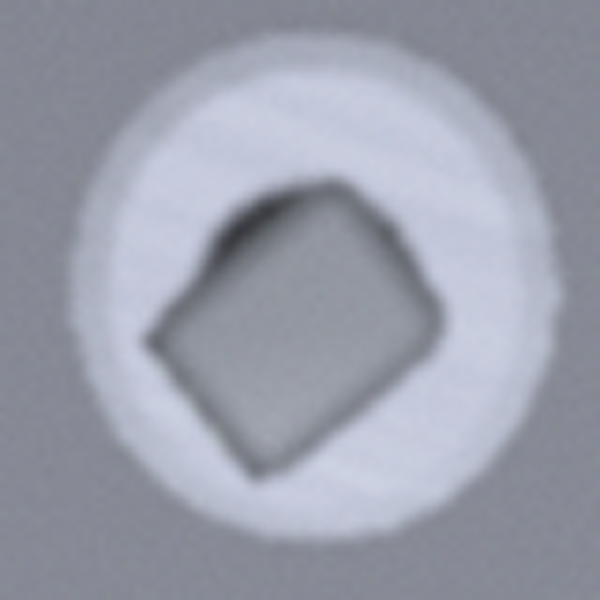

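Run:
```python
from h import *
d=np.load('w4.npz');p,R=d['p'],d['R']
g=lambda x,y:(235+(x+.5)/7.5-.5,60+(y+.5)/7.5-.5)
C=np.array([wonz(p,R,*g(*c),.2) for c in [(150,340),(338,185),(440,330),(260,475)]])
print(C,C.mean(0))
for i in range(4):
    e=(C[(i+1)%4]-C[i])[:2]; print(np.linalg.norm(e),np.degrees(np.arctan2(e[1],e[0])))
print('foot',wonz(p,R,*g(318,285),.004))
```

```text
[[0.47236539 0.4334005  0.2       ]
 [0.48803067 0.41318161 0.2       ]
 [0.47333779 0.40227462 0.2       ]
 [0.45821495 0.42175119 0.2       ]] [0.4729872  0.41765198 0.2       ]
0.025577419741137176 -52.23202313557012
0.018298721348730795 -143.41233571893477
0.024658401772782428 127.82803388356173
0.018328703916954917 39.46283067613285
foot [0.47444025 0.41683082 0.004     ]
```

Run:
```python
from h import *
arm.movep([0.4725,0.4168,0.30],[180,0,127.5])
print(arm.movel([0.4725,0.4168,0.141],rate=0.12,threshold=6), status.read_q(), status.read_ft_force())
arm.set_gripper(0.010,f_grip=50)
print(status.read_t(),status.read_grip_width(),status.read_ee_pos(),status.read_ft_force())
```

```text
False [ 3.35535938e+01  2.30167614e+01  8.49096386e+01 -9.70616631e-04
  7.19462305e+01 -3.94716003e+00] [0.42690397 0.18065367 0.34228243]
16.8833 0.021441758107449107 [0.47263773 0.41686144 0.14120799] [-0.12764813  0.38285557  1.51739757]
```

Run:
```python
from h import *
p=status.read_ee_pos()
print(arm.movel([p[0],p[1],0.27],rate=0.1), status.read_ft_force(),status.read_grip_width())
arm.hold(0.2)
arm.movel([p[0],p[1],0.30],rate=0.1)
p,R=wpose(); print(p,status.read_ee_rot(),status.read_t())
im=optics.camera('wrist'); cv2.imwrite('pics/w5.png',im[:,:,::-1])
im=optics.camera('side'); crop(im,150,30,310,190,3.7,'pics/s5.png')
```

```text
False [-0.01757817  0.59283829 -1.14659312] 0.021073487912107617
[0.47294715 0.41706758 0.30080677] [1.79904751e+02 7.13417862e-03 1.27498837e+02] 18.975
```

View pics/s5.png

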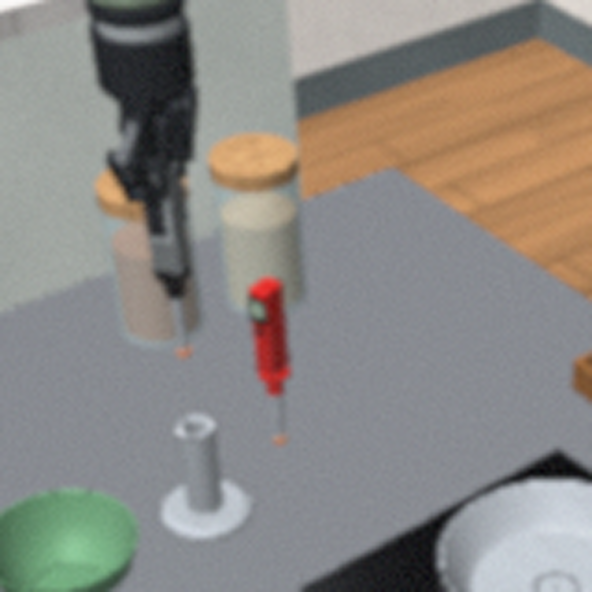

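View pics/w5.png

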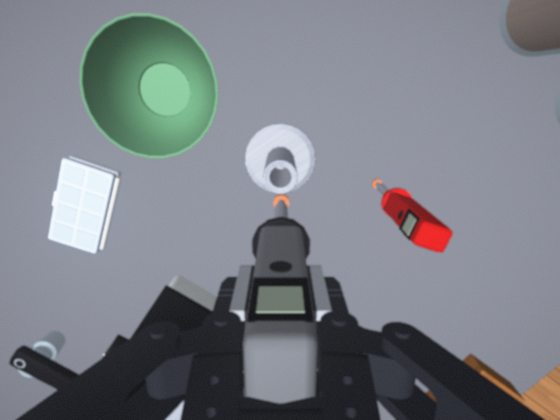

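Run:
```python
from h import *
p,R=wpose()
for L in (.116,.119,.121,.123): X=p+R@[0,0,L]; print(L,wproj(p,R,X),proj('side',X))
print('obs wrist 281,202  side',150+184.5/3.7-.5,30+352.5/3.7-.5)
H=np.array(optics.camera_model('wrist')['hand_eye']);K=optics.camera_model('wrist')
# tip offset in tool frame at L=.121 
o,d=wray(p,R,281,202); s=(p[2]-.121-o[2])/d[2]; print(R.T@(o+d*s-p))
f=lambda x,y:(215+(x+.5)/4.5-.5,110+(y+.5)/4.5-.5)
print(onz('top',*f(223,231),.065))
print(arm.inverse_kinematics([.6187,.08,.186],[180,0,127.5]))
```

```text
0.116 [279.70933991 202.76457691] [200.40150223 124.80436786]
0.119 [279.71272218 201.59468103] [200.51103399 125.58629154]
0.121 [279.71493823 200.82817115] [200.58387879 126.10631491]
0.123 [279.71712398 200.07214096] [200.65658297 126.62533443]
obs wrist 281,202  side 199.36486486486487 124.77027027027026
[-0.00093591  0.00098127  0.12099877]
[0.61975885 0.07935532 0.065     ]
[ -0.57454379  19.82464545  83.75012325   0.          76.4252313
 -38.07454379]
```

Run:
```python
from h import *
arm.movel([.6197,.0794,.30],rate=0.2)
arm.movel([.6197,.0794,.205],rate=0.1)
arm.hold(0.3)
p,R=wpose(); print(p,status.read_ee_rot(),status.read_t(),status.read_ft_force())
im=optics.camera('wrist'); cv2.imwrite('pics/w6.png',im[:,:,::-1]); np.savez('w6.npz',p=p,R=R)
crop(im,200,100,360,240,5,'pics/w6c.png')
im=optics.camera('side'); crop(im,230,110,390,250,5,'pics/s6.png')
```

```text
[0.61997735 0.07941625 0.20557433] [1.79954451e+02 3.39904827e-02 1.27498695e+02] 22.4667 [-0.02631287 -0.55730507 -1.34373328]
```

View pics/w6c.png

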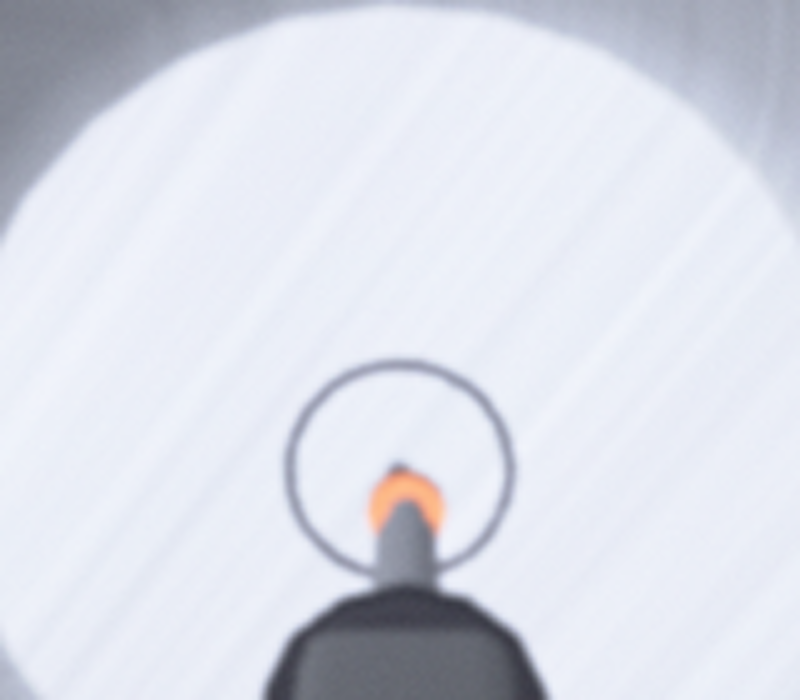

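View pics/s6.png

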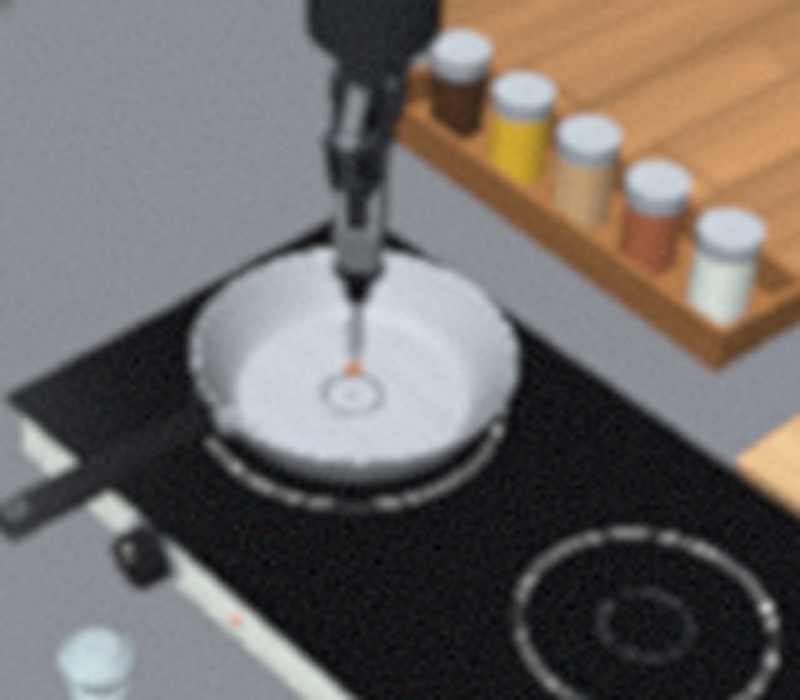

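Run:
```python
from h import *
d=np.load('w6.npz');p,R=d['p'],d['R']
g=lambda x,y:(200+(x+.5)/5-.5,100+(y+.5)/5-.5)
m=wonz(p,R,*g(401,468),.065)
for L in (.119,.121): print(m,wonz(p,R,*g(405,505),p[2]-L))
```

```text
[0.61982578 0.07988532 0.065     ] [0.6201502  0.08045208 0.08657433]
[0.61982578 0.07988532 0.065     ] [0.62052327 0.07997317 0.08457433]
```

Tip and mark agree to under 1 mm. I'll descend gently until contact.

Run:
```python
from h import *
arm.movel([.6195,.0794,.192],rate=0.05); arm.hold(0.3)
F=lambda: np.mean([status.read_ft_force()[2] for _ in range(5)])
f0=F(); z=.192; print(f0,status.read_ee_pos())
while z>.174:
    z-=.001; arm.movel([.6195,.0794,z],rate=0.02); arm.hold(0.15)
    df=F()-f0; zz=status.read_ee_pos()[2]; print(round(z,4),round(zz,5),round(df,2))
    if df>2.0: break
print(status.read_t())
```

```text
-1.3184984424817192 [0.61971591 0.07940963 0.19232887]
0.191 0.19101 -0.4
0.19 0.18997 -0.27
0.189 0.189 0.41
0.188 0.18798 -0.26
0.187 0.187 0.55
0.186 0.18606 0.72
0.185 0.18513 1.35
0.184 0.18414 2.1
26.475
```

Run:
```python
from h import *
f0=-1.35
for z in (.1832,.1824):
    arm.movel([.6195,.0794,z],rate=0.02); arm.hold(0.3)
    v=[]
    for _ in range(12): v.append(status.read_ft_force()[2]-f0); arm.hold(0.05)
    print(z,status.read_ee_pos(),np.mean(v),np.std(v))
p,R=wpose()
im=optics.camera('wrist'); crop(im,200,100,360,240,5,'pics/w7c.png')
im=optics.camera('side'); crop(im,230,110,390,250,5,'pics/s7.png')
im=optics.camera('top'); cv2.imwrite('pics/t7.png',im[:,:,::-1])
print(status.read_ee_rot(),status.read_grip_width(),status.read_t(),wproj(p,R,[.6198,.0799,.065]))
```

```text
0.1832 [0.61959475 0.07943473 0.18326656] 2.048954130643743 0.39912936812879307
0.1824 [0.61956072 0.0794146  0.18245133] 2.5386220281518934 0.48019255279252504
[1.79989295e+02 5.84526094e-03 1.27501880e+02] 0.021254167018226664 28.925 [280.33328826 201.87350041]
```

View pics/w7c.png

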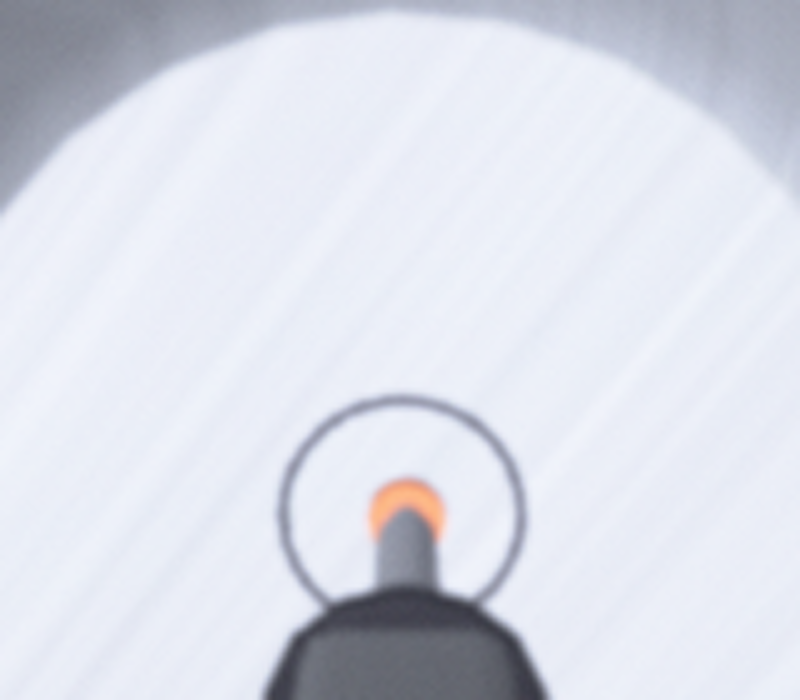

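View pics/s7.png

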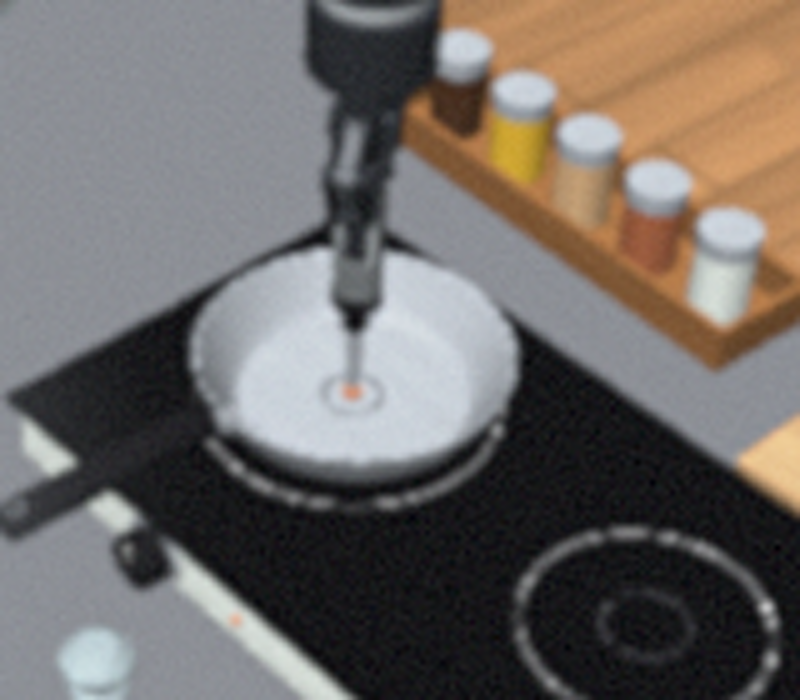

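View pics/t7.png

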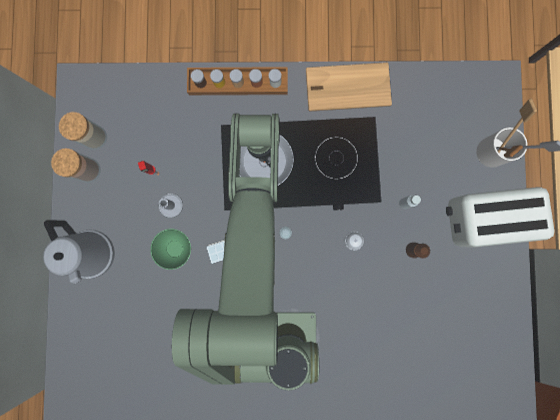

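Run:
```python
from h import *
arm.movel([.6195,.0794,.1817],rate=0.02); arm.hold(0.5)
v=[]
for _ in range(12): v.append(status.read_ft_force()[2]+1.35); arm.hold(0.05)
print(np.mean(v),status.read_ee_pos(),status.read_ee_rot(),status.read_grip_width(),status.read_t())
job.hand_in()
```

```text
3.042189668494485 [0.61955587 0.07940157 0.18171836] [1.79992948e+02 2.23588929e-03 1.27497643e+02] 0.021599849515029006 30.275
the job is handed in; nothing more can be done
```

I slid the pan onto the large ring, let go of its handle, and drew the grey thermometer from its stand. It was pressing on the pan's mark when I handed in at about 30 s; no verdict was reported.

- **Pan:** in the top view after I let go, the pan's mark was within about 1–2 mm of the large ring's centre. It stayed on the glass.
- **Tip position:** the last wrist view had the tip inside the engraved ring, about 1 mm from the centre.
- **Push:** the last reading was about 3.0 N, roughly 5 mm in. Single force readings scatter by about 0.5 N. Working from the tip's height instead gives about 4–4.5 mm. Both are well inside the 2–8 mm window.
- **Grip:** tool tilt was under 0.01° with the fingers at 21.6 mm on the 22 mm handle, so it was still firmly held.
- **Bystanders:** in the last top view the other things stood where they began. The pill case was partly hidden by the arm, so I could only see part of it. The red look-alike was not touched.

No check failed.

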